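# Seat the dapping block in the bench stop

## Task

Using only pushes along the bench, slide the brass dapping block until it is fully home against both rails of the steel L-shaped stop, and slide the red jaw up against it so that the block is trapped square in the corner. Nothing is to be lifted or tipped, and everything else on the bench stays where it is. Finish clear of everything.

Things in the scene. Friction and masses are not known exactly. Their poses are not given: they have to be found in the camera images.
- block: The brass dapping block: a square slab 64 x 64 mm, 20 mm tall, with round hollows drawn on its top, lying loose on the bench, 0.5 to 0.75 kg. Origin: centre of its underside; z up, x and y square to its sides.
- stop: L-shaped steel bench stop, fixed; rails 18 mm wide and tall. Origin: on the bench, at the inner corner. Back rail: inner face at x = 0 of this frame, y from -18 to +210 mm; side rail: inner face at y = 0, x from 0 to -60 mm. The block goes in the quarter x < 0, y > 0; fully home its centre is at x -32, y +32 mm. +x points away from the robot within 0.28 rad.
- jaw (a joint): Travel of the red jaw along the back rail (m): 0 fully open, 0.10 its limit; it grows as the jaw moves toward the side rail (along -y of the stop). Its inner face is at y = 155 mm minus this travel. It is on rails, stays where it is left, and takes about 3 N to slide.
- jaw_inner (a point): Centre of the red jaw's inner face (toward the side rail), 15.5 mm above the bench, 31 mm in front (-x of the stop) of the back rail's inner face. The jaw is 24 mm thick along the rail, stands out from 2 to 60 mm in front of the back rail; its top is 29 mm and its underside 2 mm above the bench.
- jaw_outer (a point): Centre of the red jaw's outer face (the one away from the side rail), 24 mm from jaw_inner, at the same height.
- tumbler: Bystander: a clear glass tumbler, 76 mm across, 90 mm tall, open. Origin: centre of its underside.
- brush_jar: Bystander: a blue ceramic jar 68 mm across and 75 mm tall with brushes sticking out to 160 mm. Origin: centre of its underside.
- mandrel: Bystander: a steel tapered ring mandrel standing on a round foot 84 mm across, 172 mm tall. Origin: centre of its underside.
- dish: Bystander: a low white dish 90 mm across, 20 mm tall. Origin: centre of its underside.
- screwdriver: Bystander: a screwdriver with an orange handle lying along its x axis, 170 mm long (origin: mid-length, underside).
- punch_big: Bystander: the thicker of two steel dapping punches standing on feet 26 mm across, 66 mm tall, beyond the back rail. Origin: centre of its underside.
- punch_small: Bystander: the thinner punch, otherwise like the other. Origin: centre of its underside.
Mind the look-alikes: they are no part of the job. Leave any blue look-alike of the stop alone.

How it is judged:
By the outcome, as a careful person would: the job done as asked, in the order asked, and still so for the second after the job is handed in, with the robot touching nothing.
It also fails if it takes over 51 s, if anything falls off the work surface, if the arm or the gripper's body presses on something with over 40 N, if the wrist force passes 120 N, or if a joint passes its speed limit or range.

## Robot

A 6-joint arm with a two-finger parallel gripper is mounted at the origin on the work surface. World frame = base frame: x ahead of the robot, y to its left, z up, the work surface at z = 0. Lengths are in m, angles in rad, forces in N, time in s.
With the tool pointing down it reaches from about 0.375 to 0.9 m from the base axis. Payload 3.1 kg.
Tool frame: the origin (TCP) lies midway between the tips of the shut fingers; the grasp point (between the pads) lies arm.tcp_to_grasp behind it (arm.tcp_to_grasp is the distance from the TCP to the grasp point, in m); z points along the fingers, y is the line along which they close (so a half turn about z gives the same grasp; the last joint's range is limited). The gripper opens to 87 mm and grips with 3 to 60 N. Pads are 19 mm wide; open, the fingers measure 117 mm over their backs; the gripper's body (75 mm by 190 mm) begins 51 mm behind the grasp point.
Start: joints at [1.145, 0.527, 1.433, -0, 1.181, -0.178], TCP at [0.153, 0.606, 0.223] pointing down, gripper open.
Joint ranges: [-3.08, 3.08], [-0.75, 2.2], [0.22, 2.44], [-1.43, 4.57], [0, 2.65], [-2.85, 2.85]. Speed limits (rad/s): [2.79, 2.79, 3.14, 3.14, 3.14, 3.14].

## Interface

Orientations are given as a rotation vector (axis times angle).
In Python, from cell import arm gives the robot as it stands.
- The arm moves only by the tool send_rows, never from a script. Its argument "increments" is a list of rows, each a list of 7 numbers: the opening, from -1 (shut) to 1 (fully open), then the shift along the tool's x, y, z normalised to -1 to 1, where 1 is 7.5 cm, then the turn, a rotation vector about the tool's x, y, z normalised to -1 to 1, where 1 is pi rad. In form: [[gripper, x, y, z, wx, wy, wz], ...]. A call has 1 to 8 rows; each row shifts and turns the commanded pose from where the row before left it, along the tool's axes as they then stand; what a row does not reach is not made up. A row lasts 1/10 s, in which the tool goes at most 50 mm and 8.59 degrees, less where a joint would pass 70% of its speed; a pose out of reach is approached as far as the arm can. A call with a number of a shift or a turn outside -1 to 1 is refused whole. A call with a gripper value outside its range is refused whole. The fingers move at their own pace and stop on an object; the grip force is fixed at half the most. Time passes only in rows, so rows that do not move let the fingers close. It gives the time, the measured TCP pose, the force, the opening and the grip force at its end, in the units of the state.
- arm.sense(): the state, without advancing time (a new reading comes with each control period).
- arm.read_camera(name): name is "scene" or "top" or "wrist"; returns (picture, depth): 384x512x3 uint8, red, green, blue; 384x512 float32, m along the optical axis (not along the pixel's ray), 0 where there is no reading.
- arm.camera_info(name): a dict with "K" (3x3 intrinsics, pixels), "distortion" ([k1, k2, p1, p2, k3] as OpenCV has them; the pictures are not rectified), "R" (3x3) and "t" (3): a world point X has camera coordinates R X + t. Camera axes: x right, y down, z forward; pixel columns grow to the right and rows downward; lengths in m; the calibration is good to about 2 mm. A picture is of the moment at which its call begins: read the wrist's pose just before it. camera_info takes no time and is no camera call; for the wrist camera it gives the pose at the moment of the call.
- arm.job_done(): hands the job in; it is judged then, once.
The state is a dict: "clock": time; "joints": joint angles; "qd": joint speeds; "joint_torque": joint torques, N m; "eef_pos": TCP position; "tcp_rot": TCP orientation; "contact_force": force on the tool from outside, world axes, zero at the start; "torque": the same for the moment, N m; "gripper_width": finger opening in m; "grasp_force": force on a finger pad.
Only numpy, scipy, OpenCV 4.12 (cv2) and the standard library are available. Lean on these libraries where they do the work, as an engineer would, in place of code of your own. Each camera call takes 0.05 s, during which the arm holds its last target. There are 200 camera calls.

## Working session

There is one attempt and no reset: what is moved stays moved. The work goes in short steps, Python scripts to look and compute and a tool call to move; the robot and the scene stay as the last step left them, time stands still between calls to the robot, and variables do not carry over. Pictures are saved under pics/ and viewed, at most 10 in all, crops included, and the job is handed in when it is done.

Besides the shell and the picture viewer there is one more tool, called after ">>>" in YAML: its name, and indented under it one key for each argument. send_rows: Moves the arm, as the interface text tells. Its arguments: {"type":"object","properties":{"increments":{"type":"array","items":{"type":"array","items":{"type":"number"}}}},"required":["increments"]}

```bash
mkdir -p pics; ls; python3 - <<'E'
from cell import arm
import cv2,numpy as np
for n in("top","scene"):
    p,d=arm.read_camera(n); np.savez(f"pics/{n}0.npz",p=p,d=d)
    cv2.imwrite(f"pics/{n}0.png",cv2.resize(p[:,:,::-1],(800,600),interpolation=cv2.INTER_CUBIC))
    i=arm.camera_info(n); print(n,-i["R"].T@i["t"]); print(np.round(i["K"],1),i["distortion"])
print(arm.sense(), arm.tcp_to_grasp)
E
```

```text
pics
top [ 0.34207832 -0.07370103  1.57770796]
[[466.3   0.  250.7]
 [  0.  466.3 195.7]
 [  0.    0.    1. ]] [-0.12580627  0.          0.          0.          0.        ]
scene [0.97490786 0.65245523 0.66699525]
[[351.7   0.  255.9]
 [  0.  351.7 192.1]
 [  0.    0.    1. ]] [-0.05793205  0.          0.          0.          0.        ]
{'clock': 0.1, 'joints': array([ 1.14550734e+00,  5.28338151e-01,  1.43379346e+00, -4.01022849e-05,
        1.18138270e+00, -1.78487831e-01]), 'qd': array([ 0.00152385, -0.00177711, -0.00304311, -0.00084014, -0.00105331,
        0.00075747]), 'joint_torque': array([-7.56963836e-04, -4.40987313e+01, -1.77150071e+01,  6.34406693e-02,
        5.34453650e-02, -4.80991196e-05]), 'eef_pos': array([0.15238594, 0.6054524 , 0.22168488]), 'tcp_rot': array([-3.86601274e-01, -3.11717312e+00,  2.89885229e-03]), 'contact_force': array([0.5902156 , 0.34280754, 0.04859392]), 'torque': array([-0.0059607 ,  0.0608737 ,  0.01381171]), 'grasp_force': 0.0, 'gripper_width': 0.0870673651155814} 0.0187
```

View pics/top0.png

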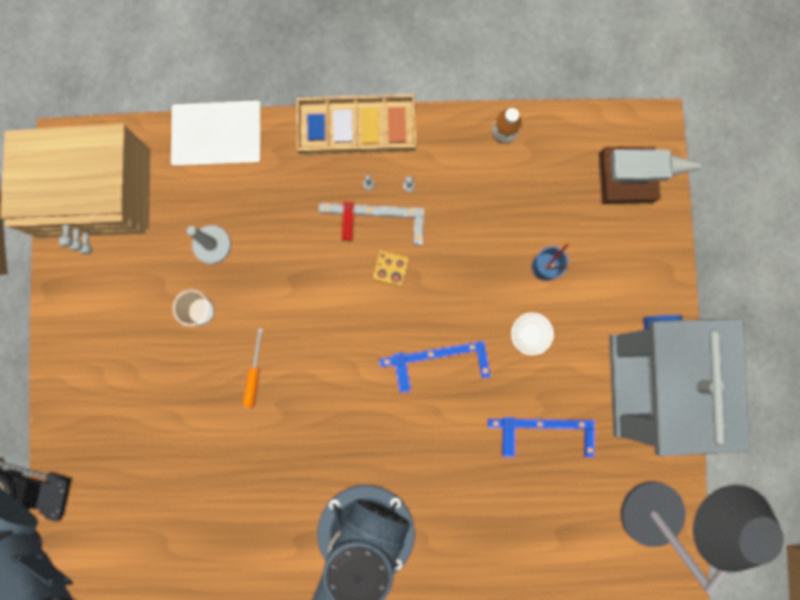

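View pics/scene0.png

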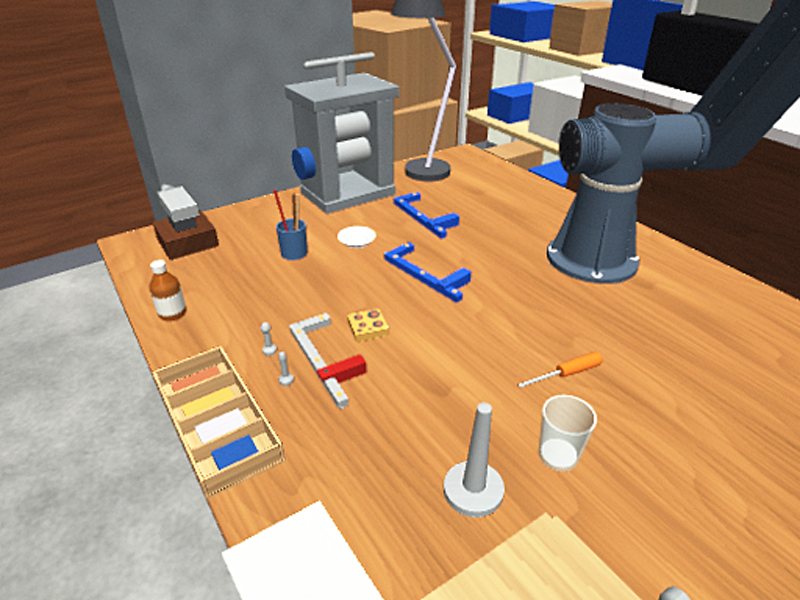

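The top view has up = +x and left = +y. In its 800x600 pixels, the stop's inner corner is near (414,216), the red jaw near (348,221), the block near (390,268) and the punches near (368,182) and (408,184). The blue look-alikes are nearer the robot. The scene view agrees: block upright, side rail on the -y side.

```bash
cat > h.py <<'E'
import numpy as np,cv2
from cell import arm
def w(info,px,z):
    px=np.atleast_2d(np.asarray(px,float)); z=np.broadcast_to(z,len(px))
    n=cv2.undistortPoints(px[:,None],info["K"],np.array(info["distortion"]))[:,0]
    R=np.array(info["R"]);C=-R.T@info["t"]; v=np.c_[n,np.ones(len(n))]@R
    return C+v*((z-C[2])/v[:,2])[:,None]
def cloud(info,d):
    yy,xx=np.mgrid[0:384,0:512]; px=np.c_[xx.ravel(),yy.ravel()].astype(float)
    n=cv2.undistortPoints(px[:,None],info["K"],np.array(info["distortion"]))[:,0]
    c=np.c_[n,np.ones(len(n))]*d.reshape(-1,1)
    return ((c-info["t"])@np.array(info["R"])).reshape(384,512,3)
E
python3 - <<'E'
from h import *
f=np.load("pics/top0.npz");p,d=f["p"],f["d"];i=arm.camera_info("top")
P=cloud(i,d)
hsv=cv2.cvtColor(p,cv2.COLOR_RGB2HSV).astype(int)
h,s,v=hsv[...,0],hsv[...,1],hsv[...,2]
roi=np.zeros(h.shape,bool);roi[120:190,195:280]=1
def rect(m,z,name):
    y,x=np.nonzero(m);q=w(i,np.c_[x,y],z)[:,:2]
    r=cv2.minAreaRect((q*1000).astype(np.float32));print(name,len(x),np.round(r[0],1),np.round(r[1],1),round(r[2],2)); print(np.round(np.median(P[m],0),4));return q
red=roi&((h<5)|(h>174))&(s>170)&(v>60); red[:,232:]=0
rect(red,.029,"jaw")
bl=np.zeros_like(roi);bl[156:186,234:265]=1
rect(bl&(P[...,2]>.010),.020,"block(depth)")
st=roi&(s<90)&(v>80);st[:126]=0
q=rect(st,.018,"stop")
r=np.zeros_like(st);r[125:140,205:272]=1
print("bench z",np.median(P[190:210,230:260,2]))
for nm,m in(("back",st&(np.mgrid[0:384,0:512][0]<139)),):
    pass
crop=np.vstack([p[115:190,195:280]]);cv2.imwrite("pics/c1.png",cv2.resize(crop[:,:,::-1],(680,600),interpolation=cv2.INTER_NEAREST))
for n,px in(("tumbler",(193,308)),("jar",(550,264)),("mandrel",(210,244)),("dish",(532,333)),("pL",(368,188)),("pR",(408,189)),("corner",(414,216)),("railend",(320,212)),("sideend",(418,243)),("scrtip",(260,330))):
    print(n,np.round(w(i,np.array(px)*.64,.01)[0],3))
E
```

```text
jaw 110 [671.5  24.6] [18.5 76.3] 85.97
[0.6679 0.025  0.0293]
block(depth) 368 [573.  -64.4] [91.2 77.1] 7.08
[ 0.5672 -0.065   0.0203]
stop 504 [631.4 -21.8] [229.7 151.3] 85.32
[ 0.6921 -0.0663  0.0174]
bench z -1.1888359600734458e-05
tumbler [0.492 0.367 0.01 ]
jar [ 0.567 -0.415  0.01 ]
mandrel [0.632 0.329 0.01 ]
dish [ 0.418 -0.368  0.01 ]
pL [ 0.747 -0.022  0.01 ]
pR [ 0.742 -0.109  0.01 ]
corner [ 0.681 -0.121  0.01 ]
railend [0.696 0.085 0.01 ]
sideend [ 0.621 -0.128  0.01 ]
scrtip [0.44 0.22 0.01]
```

View pics/c1.png

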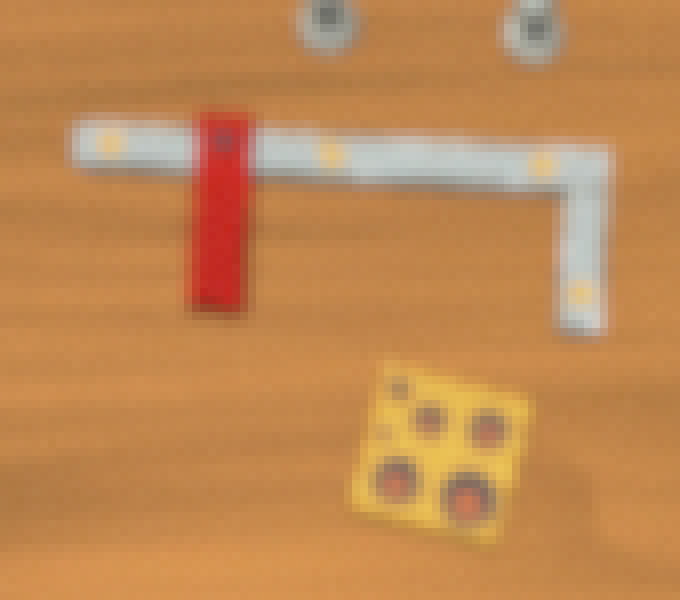

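The crop shows the stop's outer corner at (612,148) and its inner corner at about (560,190). The rail's left end is at (73,140), the side rail ends at (580,332), and the jaw's front is at (218,310). The block corners are (385,360), (535,400), (497,545) and (350,508). I'll fit poses to these.

```bash
python3 - <<'E'
from h import *
from scipy.optimize import least_squares as ls
i=arm.camera_info("top")
def W(c,z): c=np.array(c,float); return w(i,np.c_[195,115]+c/8-.5,z)[:,:2]
def fit(img,loc,x0):
    loc=np.array(loc)
    T=lambda p:loc@np.array([[np.cos(p[2]),np.sin(p[2])],[-np.sin(p[2]),np.cos(p[2])]])+p[:2]
    r=ls(lambda p:(T(p)-img).ravel(),x0);print(np.round(r.x,4),"res mm",np.round(r.fun*1000,1));return r.x
S=fit(W([(612,148),(75,118),(72,165),(605,335),(558,330)],.018),[(.018,-.018),(.018,.21),(0,.21),(-.06,-.018),(-.06,0)],[.68,-.12,0])
B=fit(W([(385,360),(535,400),(497,545),(350,508)],.020),[(.032,.032),(.032,-.032),(-.032,-.032),(-.032,.032)],[.57,-.06,0])
c,s=np.cos(S[2]),np.sin(S[2]);R=np.array([[c,-s],[s,c]])
print("block in stop",(B[:2]-S[:2])@R,"ang",B[2]-S[2])
J=W([(247,312),(190,308)],.029);print("jaw front corners in stop",(J-S[:2])@R)
E
```

```text
[ 0.679  -0.1216 -0.0857] res mm [-1.3  0.6 -1.6 -1.   0.9 -1.1  1.6  1.7  0.5 -0.2]
[ 0.5672 -0.0657 -0.2761] res mm [-0.9 -0.9  0.5  0.4  0.1  0.1  0.2  0.3]
block in stop [-0.11616606  0.04613622] ang -0.19042508978532596
jaw front corners in stop [[-0.06229763  0.13139148]
 [-0.0619442   0.15550657]]
```

>>> send_rows:
  increments:
    - [-0.2, 0, 0, 0, 0, 0, -0.0257]
    - [-0.2, 0, 0, 0, 0, 0, -0.0257]
    - [-0.2, -0.335, -0.5275, 0, 0, 0, 0]
    - [-0.2, -0.335, -0.5275, 0, 0, 0, 0]
    - [-0.2, -0.335, -0.5275, 0, 0, 0, 0]
    - [-0.2, -0.335, -0.5275, 0, 0, 0, 0]
    - [-0.2, -0.335, -0.5275, 0, 0, 0, 0]
    - [-0.2, -0.335, -0.5275, 0, 0, 0, 0]

```text
clock: 0.9
eef_pos: [0.2829, 0.3549, 0.2224]
tcp_rot: [-0.133, -3.139, 0.0]
contact_force: [0.1, 0.2, -0.0]
gripper_width: 0.037
grasp_force: 0.0
```

>>> send_rows:
  increments:
    - [-0.2, -0.335, -0.5275, 0, 0, 0, 0]
    - [-0.2, -0.335, -0.5275, 0, 0, 0, 0]
    - [-0.2, -0.335, -0.5275, 0, 0, 0, 0]
    - [-0.2, -0.335, -0.5275, 0, 0, 0, 0]
    - [-0.2, -0.335, -0.5275, 0, 0, 0, 0]
    - [-0.2, -0.335, -0.5275, 0, 0, 0, 0]
    - [-0.2, -0.335, -0.5275, 0, 0, 0, 0]
    - [-0.2, -0.335, -0.5275, 0, 0, 0, 0]

```text
clock: 1.7
eef_pos: [0.4562, 0.0223, 0.2224]
tcp_rot: [-0.135, -3.138, -0.0]
contact_force: [0.1, 1.2, 0.1]
gripper_width: 0.0346
grasp_force: 0.0
```

>>> send_rows:
  increments:
    - [-0.2, -0.335, -0.5275, 0, 0, 0, 0]
    - [-0.2, -0.335, -0.5275, 0, 0, 0, 0]
    - [-0.2, 0, 0, 0, 0, 0, 0]
    - [-0.2, 0, 0, 0, 0, 0, 0]

```text
clock: 2.1
eef_pos: [0.499, -0.0598, 0.222]
tcp_rot: [-0.138, -3.137, -0.001]
contact_force: [0.2, -0.7, -0.4]
gripper_width: 0.0347
grasp_force: 0.0
```

```bash
python3 - <<'E'
from h import *
i=arm.camera_info("wrist");p,d=arm.read_camera("wrist");np.savez("pics/w1.npz",p=p,d=d,K=i["K"],D=i["distortion"],R=i["R"],t=i["t"])
cv2.imwrite("pics/w1.png",cv2.resize(p[:,:,::-1],(800,600)))
E
```

```text
(no output)
```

View pics/w1.png

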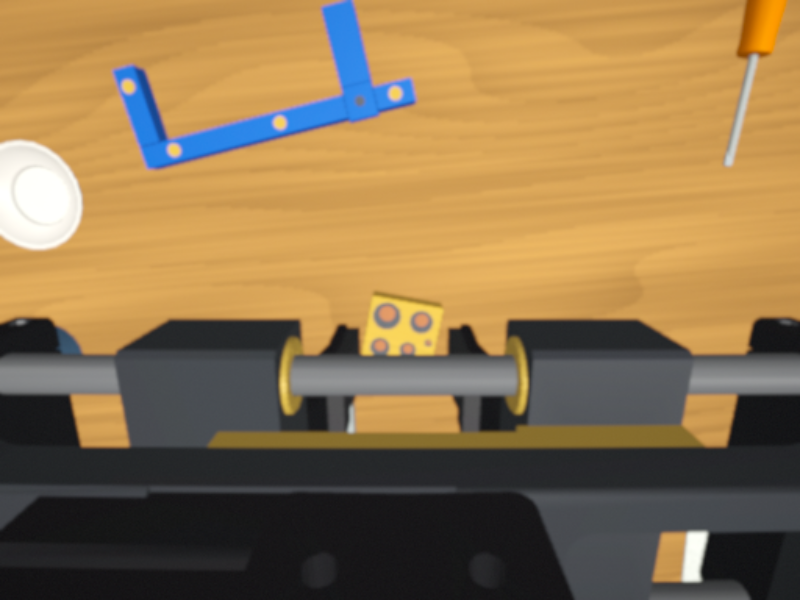

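The wrist view shows the block at (403,325), centred between the fingers, whose midpoint is near column 405. The blue look-alike is well behind. Next I descend behind the block.

>>> send_rows:
  increments:
    - [-0.2, 0, 0, 0.6, 0, 0, 0]
    - [-0.2, 0, 0, 0.6, 0, 0, 0]
    - [-0.2, 0, 0, 0.6, 0, 0, 0]
    - [-0.2, 0, 0, 0.6, 0, 0, 0]
    - [-0.2, 0, 0, 0.3, 0, 0, 0]
    - [-0.2, 0, 0, 0.13, 0, 0, 0]
    - [-0.2, 0, 0, 0, 0, 0, 0]

```text
clock: 2.85
eef_pos: [0.4981, -0.0575, 0.0096]
tcp_rot: [-0.131, -3.136, -0.001]
contact_force: [0.1, -0.7, 0.4]
gripper_width: 0.0351
grasp_force: 0.0
```

>>> send_rows:
  increments:
    - [-0.2, -0.15, 0, 0, 0, 0, 0]
    - [-0.2, -0.15, 0, 0, 0, 0, 0]
    - [-0.2, -0.1, 0, 0, 0, 0, 0]
    - [-0.2, -0.1, 0, 0, 0, 0, 0]
    - [-0.2, -0.1, 0, 0, 0, 0, 0]
    - [-0.2, -0.1, 0, 0, 0, 0, 0]
    - [-0.2, -0.1, 0, 0, 0, 0, 0]
    - [-0.2, -0.1, 0, 0, 0, 0, 0]

```text
clock: 3.65
eef_pos: [0.5646, -0.0639, 0.0105]
tcp_rot: [-0.133, -3.134, -0.002]
contact_force: [-6.5, 1.5, 5.1]
gripper_width: 0.0349
grasp_force: 3.0
```

>>> send_rows:
  increments:
    - [-0.2, -0.1, 0, 0, 0, 0, 0]
    - [-0.2, -0.1, 0, 0, 0, 0, 0]
    - [-0.2, -0.1, 0, 0, 0, 0, 0]
    - [-0.2, -0.1, 0, 0, 0, 0, 0]
    - [-0.2, -0.05, 0, 0, 0, 0, 0]
    - [-0.2, -0.05, 0, 0, 0, 0, 0]

```text
clock: 4.25
eef_pos: [0.6026, -0.0674, 0.0104]
tcp_rot: [-0.133, -3.135, -0.001]
contact_force: [-6.6, 0.5, 5.6]
gripper_width: 0.0347
grasp_force: 3.0
```

>>> send_rows:
  increments:
    - [-0.2, -0.03, 0, 0, 0, 0, 0]
    - [-0.2, -0.03, 0, 0, 0, 0, 0]
    - [-0.2, 0, 0, 0, 0, 0, 0]

```text
clock: 4.55
eef_pos: [0.6076, -0.0679, 0.0104]
tcp_rot: [-0.134, -3.137, -0.001]
contact_force: [-4.5, -0.0, 3.2]
gripper_width: 0.0347
grasp_force: 2.4
```

>>> send_rows:
  increments:
    - [-0.2, -0.02, 0, 0, 0, 0, 0]
    - [-0.2, 0, 0, 0, 0, 0, 0]

```text
clock: 4.75
eef_pos: [0.609, -0.068, 0.0104]
tcp_rot: [-0.134, -3.137, -0.001]
contact_force: [-4.9, 0.9, 3.4]
gripper_width: 0.0345
grasp_force: 2.6
```

>>> send_rows:
  increments:
    - [-0.2, -0.02, 0, 0, 0, 0, 0]
    - [-0.2, 0, 0, 0, 0, 0, 0]

```text
clock: 4.95
eef_pos: [0.6091, -0.068, 0.0103]
tcp_rot: [-0.133, -3.134, -0.001]
contact_force: [-7.0, -0.7, 6.6]
gripper_width: 0.0352
grasp_force: 3.7
```

>>> send_rows:
  increments:
    - [-0.2, -0.02, 0, 0, 0, 0, 0]
    - [-0.2, 0, 0, 0, 0, 0, 0]

```text
clock: 5.15
eef_pos: [0.6091, -0.068, 0.0102]
tcp_rot: [-0.133, -3.131, -0.002]
contact_force: [-9.5, -0.5, 7.4]
gripper_width: 0.0351
grasp_force: 4.8
```

```bash
python3 - <<'E'
from h import *
p,d=arm.read_camera("scene")
cv2.imwrite("pics/s1.png",cv2.resize(p[180:300,140:300][:,:,::-1],(800,600),interpolation=cv2.INTER_CUBIC))
print(arm.sense()["contact_force"])
E
```

```text
[-9.21481422 -0.86154567  6.57801463]
```

View pics/s1.png

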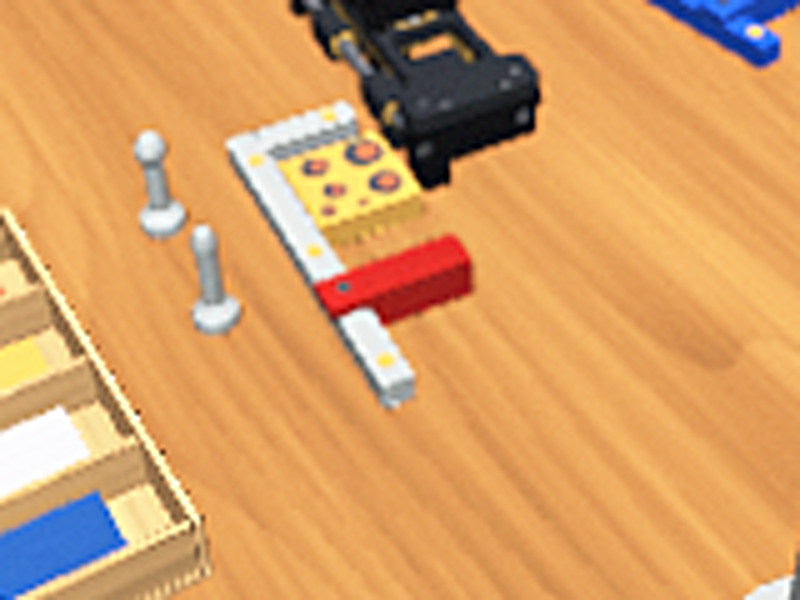

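The block sits flush and square on the back rail: its back edge at (275,165)-(330,240) lies along the rail. A gap remains to the side rail, with clear space before the jaw at (395,280). I back off, lift clear and turn 90°.

>>> send_rows:
  increments:
    - [-0.2, 0.1, 0, 0, 0, 0, 0]
    - [-0.2, 0.15, 0, 0, 0, 0, 0]
    - [-0.2, 0, 0, -0.4, 0, 0, 0]
    - [-0.2, 0, 0, -0.55, 0, 0, 0]
    - [-0.8, 0, 0, 0, 0, 0, 0.0455]
    - [-0.8, 0, 0, 0, 0, 0, 0.0455]
    - [-0.8, 0, 0, 0, 0, 0, 0.0455]
    - [-0.8, 0, 0, 0, 0, 0, 0.0455]

```text
clock: 6.0
eef_pos: [0.5951, -0.0673, 0.082]
tcp_rot: [1.022, 2.967, 0.001]
contact_force: [0.0, 0.3, -0.8]
gripper_width: 0.0127
grasp_force: 0.0
```

>>> send_rows:
  increments:
    - [-0.8, 0, 0, 0, 0, 0, 0.0455]
    - [-0.8, 0, 0, 0, 0, 0, 0.0455]
    - [-0.8, 0, 0, 0, 0, 0, 0.0455]
    - [-0.8, 0, 0, 0, 0, 0, 0.0455]
    - [-0.8, 0, 0, 0, 0, 0, 0.0455]
    - [-0.8, 0, 0, 0, 0, 0, 0.0455]
    - [-0.8, 0, 0, 0, 0, 0, 0.0455]
    - [-0.8, 0, 0, 0, 0, 0, 0]

```text
clock: 6.8
eef_pos: [0.595, -0.0673, 0.0817]
tcp_rot: [2.314, 2.121, 0.002]
contact_force: [0.4, 0.3, -0.5]
gripper_width: 0.0083
grasp_force: 0.0
```

```bash
python3 - <<'E'
from h import *
from scipy.spatial.transform import Rotation as Ro
s=arm.sense();M=Ro.from_rotvec(s["tcp_rot"]).as_matrix();a=-.0857
R=np.array([[np.cos(a),-np.sin(a)],[np.sin(a),np.cos(a)]])
print("tcp stop",(s["eef_pos"][:2]-[.679,-.1216])@R,s["eef_pos"],"tool x,y in stop",(M[:2,:2].T@R).round(4),s["joints"].round(2))
p,d=arm.read_camera("top")
cv2.imwrite("pics/t2.png",cv2.resize(p[115:190,195:280][:,:,::-1],(680,600),interpolation=cv2.INTER_NEAREST))
E
```

```text
tcp stop [-0.08837387  0.04693317] [ 0.59496772 -0.0672747   0.0817496 ] tool x,y in stop [[ 0.0012  1.    ]
 [ 1.     -0.0012]] [-0.3   0.68  1.61  0.    0.85 -0.21]
```

View pics/t2.png

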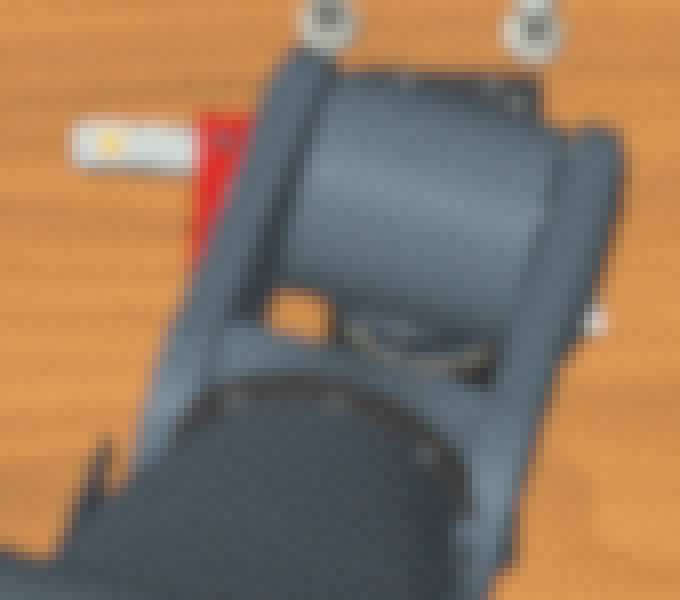

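The top view is hidden by the arm, but the jaw at (222,190) and both punches at (330,20) and (533,28) are unmoved. Next I go over the gap and descend.

>>> send_rows:
  increments:
    - [-0.8, 0.4, 0.36, 0, 0, 0, 0]
    - [-0.8, 0.4, 0.36, 0, 0, 0, 0]
    - [-0.8, 0, 0, 0, 0, 0, 0]
    - [-0.8, 0, 0, 0.35, 0, 0, 0]
    - [-0.8, 0, 0, 0.2, 0, 0, 0]
    - [-0.8, 0, 0, 0, 0, 0, 0]

```text
clock: 7.45
eef_pos: [0.6504, -0.0118, 0.0375]
tcp_rot: [-2.311, -2.121, 0.006]
contact_force: [-0.5, 0.4, -0.2]
gripper_width: 0.0087
grasp_force: 0.0
```

```bash
python3 - <<'E'
from h import *
p,d=arm.read_camera("scene")
cv2.imwrite("pics/s2.png",cv2.resize(p[180:300,140:300][:,:,::-1],(800,600),interpolation=cv2.INTER_CUBIC))
E
```

```text
(no output)
```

View pics/s2.png

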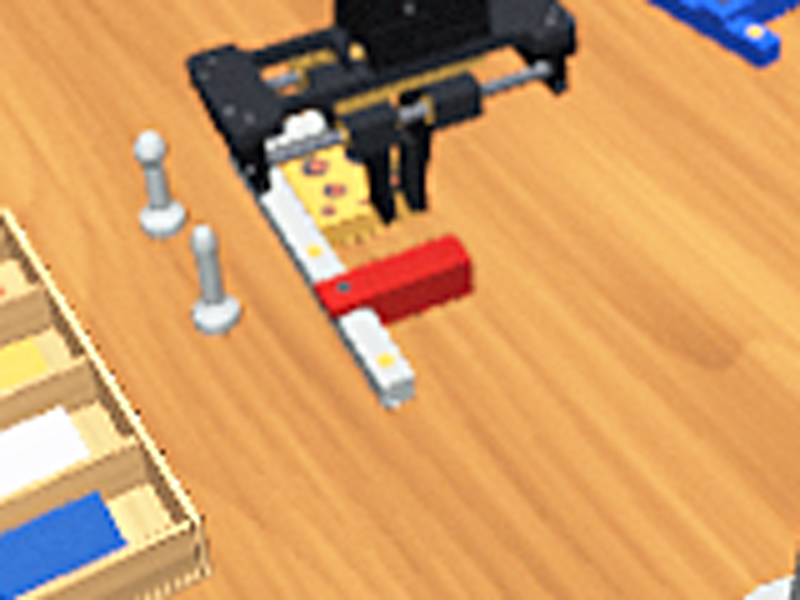

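The fingertips at (385,215)-(420,210) are above the gap between the block's edge and the jaw. They are clear of both, so I lower and push toward the side rail.

>>> send_rows:
  increments:
    - [-0.8, 0, 0, 0.2, 0, 0, 0]
    - [-0.8, 0, 0, 0.17, 0, 0, 0]
    - [-0.8, 0, 0, 0, 0, 0, 0]

```text
clock: 7.8
eef_pos: [0.6514, -0.0119, 0.0105]
tcp_rot: [-2.314, -2.12, 0.004]
contact_force: [0.3, 0.7, -0.0]
gripper_width: 0.0086
grasp_force: 0.0
```

>>> send_rows:
  increments:
    - [-0.8, -0.1, 0, 0, 0, 0, 0]
    - [-0.8, -0.1, 0, 0, 0, 0, 0]
    - [-0.8, -0.07, 0, 0, 0, 0, 0]
    - [-0.8, -0.07, 0, 0, 0, 0, 0]
    - [-0.8, -0.05, 0, 0, 0, 0, 0]
    - [-0.8, 0, 0, 0, 0, 0, 0]

```text
clock: 8.4
eef_pos: [0.6507, -0.0419, 0.0128]
tcp_rot: [2.316, 2.122, -0.0]
contact_force: [-0.4, 0.5, -0.3]
gripper_width: 0.0086
grasp_force: 0.4
```

>>> send_rows:
  increments:
    - [-0.8, -0.02, 0, 0, 0, 0, 0]
    - [-0.8, -0.02, 0, 0, 0, 0, 0]
    - [-0.8, 0, 0, 0, 0, 0, 0]

```text
clock: 8.7
eef_pos: [0.6505, -0.0438, 0.0128]
tcp_rot: [2.316, 2.123, 0.001]
contact_force: [0.3, 3.4, 2.2]
gripper_width: 0.0087
grasp_force: 1.9
```

>>> send_rows:
  increments:
    - [-0.8, -0.02, 0, 0, 0, 0, 0]
    - [-0.8, 0, 0, 0, 0, 0, 0]

```text
clock: 8.9
eef_pos: [0.6504, -0.0454, 0.0128]
tcp_rot: [2.316, 2.123, 0.001]
contact_force: [0.2, 4.8, 2.6]
gripper_width: 0.0087
grasp_force: 2.3
```

>>> send_rows:
  increments:
    - [-0.8, -0.02, 0, 0, 0, 0, 0]
    - [-0.8, -0.02, 0, 0, 0, 0, 0]
    - [-0.8, 0, 0, 0, 0, 0, 0]

```text
clock: 9.2
eef_pos: [0.6501, -0.0462, 0.0128]
tcp_rot: [-2.315, -2.12, -0.004]
contact_force: [1.2, 11.0, 3.8]
gripper_width: 0.0092
grasp_force: 5.3
```

>>> send_rows:
  increments:
    - [-0.8, -0.02, 0, 0, 0, 0, 0]
    - [-0.8, 0, 0, 0, 0, 0, 0]

```text
clock: 9.4
eef_pos: [0.6501, -0.0463, 0.0128]
tcp_rot: [-2.315, -2.119, -0.007]
contact_force: [1.5, 14.6, 3.4]
gripper_width: 0.0087
grasp_force: 7.1
```

>>> send_rows:
  increments:
    - [-0.8, 0.1, 0, 0, 0, 0, 0]
    - [-0.8, 0.1, 0, 0, 0, 0, 0]
    - [-0.8, 0, 0, -0.4, 0, 0, 0]
    - [-0.8, 0, 0, -0.4, 0, 0, 0]
    - [-0.8, 0.4, 0, 0, 0, 0, 0]
    - [-0.8, 0.4, 0, 0, 0, 0, 0]
    - [-0.8, 0.43, 0, 0, 0, 0, 0]
    - [-0.8, 0, 0, 0, 0, 0, 0]

```text
clock: 10.2
eef_pos: [0.659, 0.0599, 0.0724]
tcp_rot: [2.311, 2.127, -0.0]
contact_force: [0.8, 0.7, 0.0]
gripper_width: 0.009
grasp_force: 0.0
```

```bash
python3 - <<'E'
from h import *
p,d=arm.read_camera("top")
q,_=arm.read_camera("scene")
a=cv2.resize(p[115:190,195:280][:,:,::-1],(453,400),interpolation=cv2.INTER_NEAREST)
b=cv2.resize(q[195:275,160:230][:,:,::-1],(346,400),interpolation=cv2.INTER_CUBIC)
cv2.imwrite("pics/t3.png",np.hstack([a,b]))
E
```

```text
(no output)
```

View pics/t3.png

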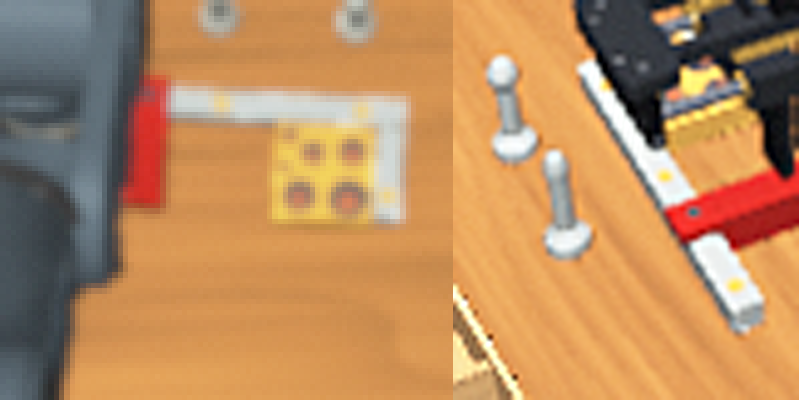

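The top view shows the block in the corner, spanning (272,122)-(375,222), with the jaw at (148,140) not yet moved. I check its pose at sub-pixel level.

```bash
python3 - <<'E'
from h import *
i=arm.camera_info("top");p,d=arm.read_camera("top")
a=-.0857;R=np.array([[np.cos(a),-np.sin(a)],[np.sin(a),np.cos(a)]])
# rectified view in stop frame at z=.02, 0.5 mm/px: rows x from +.03 down, cols y from .09 down
gx=.03-np.arange(240)*.0005; gy=.09-np.arange(240)*.0005
X,Y=np.meshgrid(gx,gy,indexing="ij");Wp=np.c_[np.c_[X.ravel(),Y.ravel()]@R.T+[.679,-.1216],np.full(X.size,.02)]
uv=cv2.projectPoints(Wp,cv2.Rodrigues(np.array(i["R"]))[0],np.array(i["t"]),i["K"],np.array(i["distortion"]))[0].reshape(240,240,2).astype(np.float32)
im=cv2.remap(p,uv[...,0],uv[...,1],cv2.INTER_CUBIC)
lab=cv2.GaussianBlur(cv2.cvtColor(im,cv2.COLOR_RGB2HSV)[...,0].astype(np.float32)*0+im[...,1].astype(np.float32)-.0*im[...,2],(0,0),3)
def fit(lines,lo,hi,ax):
    o=[]
    for l in lines:
        g=np.abs(np.gradient(lab[:,l] if ax==0 else lab[l,:]))[lo:hi]
        k=lo+g.argmax();o.append((gx if ax==0 else gy)[k])
    k=np.polyfit(np.array([(gy if ax==0 else gx)[l] for l in lines]),o,1);print(ax,"slope",k[0],"mid mm",np.median(o)*1000, "std",np.std(o)*1000)
fit(range(62,172,4),170,210,0)   # near edge x~-.064
fit(range(70,178,4),35,70,1)     # left edge y~.064
cv2.imwrite("pics/rect.png",cv2.resize(im[:,:,::-1],(600,600)))
E
```

```text
0 slope -0.07402846195949604 mid mm -62.75 std 3.6202026665559415
1 slope 0.1431623931623927 mid mm 65.0 std 4.066153917617465
```

View pics/rect.png

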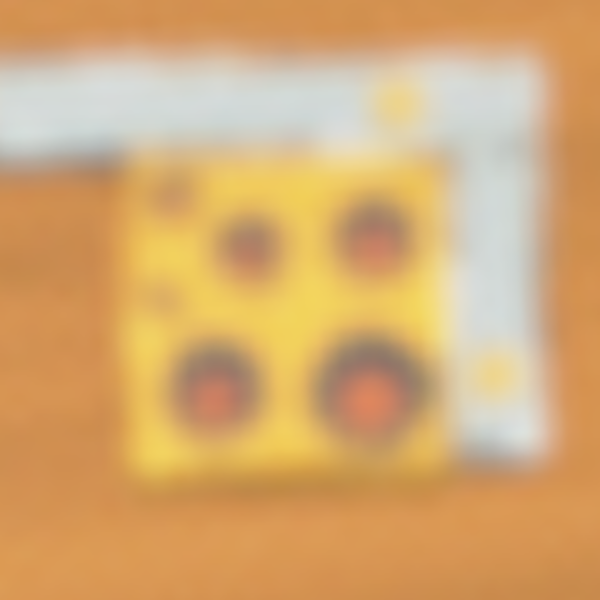

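The rectified view is at 0.2 mm/px. The block is square in the corner, with its right edge at column 450 (y≈0) and its top edge at row 150 (x≈0), within about 1 mm. I add one small confirming nudge onto the back rail before closing the jaw.

>>> send_rows:
  increments:
    - [-1, -0.49, -0.195, 0, 0, 0, 0]
    - [-1, -0.49, -0.195, 0, 0, 0, 0]
    - [-1, -0.49, -0.195, 0, 0, 0, 0]
    - [-1, -0.49, -0.195, 0, 0, 0, 0]
    - [-1, 0, 0, 0, 0, 0, 0]
    - [-1, 0, 0, 0.4, 0, 0, 0]
    - [-1, 0, 0, 0.3, 0, 0, 0]
    - [-1, 0, 0, 0.12, 0, 0, 0]

```text
clock: 11.15
eef_pos: [0.5868, -0.0851, 0.0091]
tcp_rot: [-2.315, -2.119, 0.003]
contact_force: [-0.6, 0.5, 0.8]
gripper_width: 0.0005
grasp_force: 0.0
```

>>> send_rows:
  increments:
    - [-1, 0, 0.07, 0, 0, 0, 0]
    - [-1, 0, 0.05, 0, 0, 0, 0]
    - [-1, 0, 0.03, 0, 0, 0, 0]
    - [-1, 0, 0, 0, 0, 0, 0]

```text
clock: 11.55
eef_pos: [0.6009, -0.0858, 0.0122]
tcp_rot: [2.314, 2.121, 0.002]
contact_force: [0.1, 0.9, 0.1]
gripper_width: 0.0004
grasp_force: 0.0
```

>>> send_rows:
  increments:
    - [-1, 0, 0.02, 0, 0, 0, 0]
    - [-1, 0, 0.02, 0, 0, 0, 0]
    - [-1, 0, 0, 0, 0, 0, 0]

```text
clock: 11.85
eef_pos: [0.6027, -0.0858, 0.0113]
tcp_rot: [2.315, 2.123, 0.001]
contact_force: [-0.4, -0.7, -0.2]
gripper_width: 0.0002
grasp_force: 0.0
```

>>> send_rows:
  increments:
    - [-1, 0, 0.02, 0, 0, 0, 0]
    - [-1, 0, 0.02, 0, 0, 0, 0]
    - [-1, 0, 0, 0, 0, 0, 0]

```text
clock: 12.15
eef_pos: [0.6056, -0.0861, 0.0111]
tcp_rot: [2.316, 2.123, 0.0]
contact_force: [0.2, -0.6, 0.3]
gripper_width: -0.0001
grasp_force: 0.0
```

>>> send_rows:
  increments:
    - [-1, 0, 0.03, 0, 0, 0, 0]
    - [-1, 0, 0.02, 0, 0, 0, 0]
    - [-1, 0, 0, 0, 0, 0, 0]

```text
clock: 12.45
eef_pos: [0.6091, -0.0864, 0.011]
tcp_rot: [-2.316, -2.123, 0.0]
contact_force: [-0.4, 0.6, -0.1]
gripper_width: 0.0006
grasp_force: 0.1
```

>>> send_rows:
  increments:
    - [-1, 0, 0.02, 0, 0, 0, 0]
    - [-1, 0, 0, 0, 0, 0, 0]

```text
clock: 12.65
eef_pos: [0.6091, -0.0863, 0.0109]
tcp_rot: [-2.314, -2.122, 0.003]
contact_force: [-2.9, -0.4, 1.7]
gripper_width: 0.0005
grasp_force: 1.8
```

>>> send_rows:
  increments:
    - [-1, 0, 0.02, 0, 0, 0, 0]
    - [-1, 0, 0.02, 0, 0, 0, 0]
    - [-1, 0, 0, 0, 0, 0, 0]

```text
clock: 12.95
eef_pos: [0.6095, -0.086, 0.0107]
tcp_rot: [-2.31, -2.119, 0.008]
contact_force: [-7.3, -0.8, 5.3]
gripper_width: -0.0002
grasp_force: 4.0
```

>>> send_rows:
  increments:
    - [-1, 0, 0.02, 0, 0, 0, 0]
    - [-1, 0, 0, 0, 0, 0, 0]

```text
clock: 13.15
eef_pos: [0.6096, -0.086, 0.0107]
tcp_rot: [-2.308, -2.118, 0.011]
contact_force: [-10.9, -1.7, 7.1]
gripper_width: 0.0005
grasp_force: 5.2
```

The force rises at once with no motion, so the block is firmly on the back rail. Now the jaw.

>>> send_rows:
  increments:
    - [-1, 0, -0.15, 0, 0, 0, 0]
    - [-1, 0, -0.15, 0, 0, 0, 0]
    - [-1, 0, 0, -0.4, 0, 0, 0]
    - [-1, 0, 0, -0.4, 0, 0, 0]
    - [-1, 0.51, 0.19, 0, 0, 0, 0]
    - [-1, 0.51, 0.19, 0, 0, 0, 0]
    - [-1, 0.51, 0.19, 0, 0, 0, 0]
    - [-1, 0.51, 0.19, 0, 0, 0, 0]

```text
clock: 13.95
eef_pos: [0.6638, 0.0639, 0.0714]
tcp_rot: [2.316, 2.121, 0.003]
contact_force: [0.5, -0.2, 0.0]
gripper_width: 0.0005
grasp_force: 0.0
```

>>> send_rows:
  increments:
    - [-1, 0, 0, 0, 0, 0, 0]
    - [-1, 0, 0, 0, 0, 0, 0]

```text
clock: 14.15
eef_pos: [0.6629, 0.0636, 0.0709]
tcp_rot: [2.313, 2.125, 0.001]
contact_force: [0.9, -0.6, -1.3]
gripper_width: 0.0009
grasp_force: 0.0
```

>>> send_rows:
  increments:
    - [-1, 0, 0, 0.4, 0, 0, 0]
    - [-1, 0, 0, 0.26, 0, 0, 0]
    - [-1, 0, 0, 0.12, 0, 0, 0]
    - [-1, 0, 0, 0, 0, 0, 0]
    - [-1, -0.1, 0, 0, 0, 0, 0]
    - [-1, -0.1, 0, 0, 0, 0, 0]
    - [-1, -0.1, 0, 0, 0, 0, 0]
    - [-1, -0.1, 0, 0, 0, 0, 0]

```text
clock: 14.95
eef_pos: [0.6611, 0.0322, 0.0137]
tcp_rot: [2.315, 2.121, 0.004]
contact_force: [0.8, 3.0, 2.0]
gripper_width: 0.0005
grasp_force: 1.4
```

>>> send_rows:
  increments:
    - [-1, -0.1, 0, 0, 0, 0, 0]
    - [-1, -0.1, 0, 0, 0, 0, 0]
    - [-1, -0.1, 0, 0, 0, 0, 0]
    - [-1, -0.1, 0, 0, 0, 0, 0]
    - [-1, -0.1, 0, 0, 0, 0, 0]
    - [-1, 0, 0, 0, 0, 0, 0]

```text
clock: 15.55
eef_pos: [0.6563, -0.0063, 0.0123]
tcp_rot: [-2.317, -2.122, 0.002]
contact_force: [0.0, -0.7, 0.6]
gripper_width: 0.0002
grasp_force: 0.0
```

>>> send_rows:
  increments:
    - [-1, -0.08, 0, 0, 0, 0, 0]
    - [-1, -0.06, 0, 0, 0, 0, 0]
    - [-1, -0.03, 0, 0, 0, 0, 0]
    - [-1, -0.02, 0, 0, 0, 0, 0]
    - [-1, 0, 0, 0, 0, 0, 0]

```text
clock: 16.05
eef_pos: [0.6549, -0.0191, 0.0122]
tcp_rot: [-2.315, -2.122, 0.002]
contact_force: [0.1, 1.6, -0.4]
gripper_width: 0.0005
grasp_force: 0.6
```

>>> send_rows:
  increments:
    - [-1, -0.02, 0, 0, 0, 0, 0]
    - [-1, -0.02, 0, 0, 0, 0, 0]
    - [-1, 0, 0, 0, 0, 0, 0]

```text
clock: 16.35
eef_pos: [0.6547, -0.0219, 0.0122]
tcp_rot: [-2.315, -2.122, 0.001]
contact_force: [0.6, 2.7, -2.0]
gripper_width: 0.0005
grasp_force: 1.0
```

>>> send_rows:
  increments:
    - [-1, -0.02, 0, 0, 0, 0, 0]
    - [-1, 0, 0, 0, 0, 0, 0]

```text
clock: 16.55
eef_pos: [0.6547, -0.0222, 0.0123]
tcp_rot: [-2.315, -2.121, -0.001]
contact_force: [-0.1, 5.5, -1.5]
gripper_width: 0.0001
grasp_force: 2.6
```

>>> send_rows:
  increments:
    - [-1, -0.02, 0, 0, 0, 0, 0]
    - [-1, 0, 0, 0, 0, 0, 0]

```text
clock: 16.75
eef_pos: [0.6547, -0.0223, 0.0123]
tcp_rot: [-2.315, -2.119, -0.003]
contact_force: [-0.8, 9.5, -1.4]
gripper_width: 0.0003
grasp_force: 4.5
```

>>> send_rows:
  increments:
    - [-1, -0.02, 0, 0, 0, 0, 0]
    - [-1, 0, 0, 0, 0, 0, 0]

```text
clock: 16.95
eef_pos: [0.6546, -0.0224, 0.0123]
tcp_rot: [-2.314, -2.118, -0.006]
contact_force: [1.4, 13.6, -1.6]
gripper_width: 0.0006
grasp_force: 6.4
```

>>> send_rows:
  increments:
    - [-1, 0.1, 0, 0, 0, 0, 0]
    - [-1, 0.2, 0, 0, 0, 0, 0]
    - [-1, 0.1, 0, -0.3, 0, 0, 0]
    - [-1, 0, 0, -0.6, 0, 0, 0]
    - [-1, 0, 0, -0.6, 0, 0, 0]
    - [-1, 0, 0, -0.6, 0, 0, 0]
    - [-1, 0.3, -0.5, -0.4, 0, 0, 0]
    - [-1, 0.3, -0.5, 0, 0, 0, 0]

```text
clock: 17.75
eef_pos: [0.593, 0.0527, 0.204]
tcp_rot: [2.309, 2.113, 0.014]
contact_force: [0.1, 1.2, 0.3]
gripper_width: 0.0002
grasp_force: 0.0
```

>>> send_rows:
  increments:
    - [-1, 0.3, -0.5, 0, 0, 0, 0]
    - [-1, 0.4, -0.5, 0, 0, 0, 0]
    - [-1, 0.4, -0.3, 0, 0, 0, 0]
    - [-1, 0, 0, 0, 0, 0, 0]
    - [-1, 0, 0, 0, 0, 0, 0]

```text
clock: 18.25
eef_pos: [0.4992, 0.1446, 0.1991]
tcp_rot: [2.312, 2.124, 0.002]
contact_force: [0.3, 0.6, -0.2]
gripper_width: 0.0004
grasp_force: 0.0
```

```bash
python3 - <<'E'
from h import *
p,d=arm.read_camera("top")
q,_=arm.read_camera("scene")
a=cv2.resize(p[115:190,195:280][:,:,::-1],(453,400),interpolation=cv2.INTER_NEAREST)
b=cv2.resize(q[195:275,160:230][:,:,::-1],(346,400),interpolation=cv2.INTER_CUBIC)
cv2.imwrite("pics/t4.png",np.hstack([a,b]))
f=np.load("pics/top0.npz");D=np.abs(p.astype(int)-f["p"]).max(2)>40
for n,c in(("tumbler",(193,308)),("jar",(550,264)),("mandrel",(210,244)),("dish",(532,333)),("pL",(368,182)),("pR",(408,184)),("scr",(253,370)),("blue1",(435,360)),("blue2",(545,435))):
    x,y=(np.array(c)*.64).astype(int);print(n,D[y-14:y+14,x-14:x+14].sum(),end="; ")
print(arm.sense()["eef_pos"],arm.sense()["clock"])
E
```

```text
tumbler 268; jar 0; mandrel 187; dish 0; pL 5; pR 0; scr 776; blue1 0; blue2 0; [0.50025606 0.14345343 0.19878859] 18.35
```

View pics/t4.png

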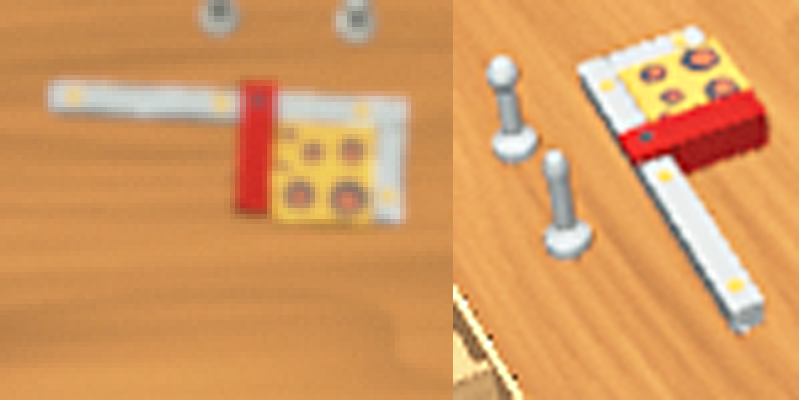

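The final view shows the block at (325,170) trapped between the jaw at (255,150), the back rail and the side rail, with the punches unmoved. The differences at the tumbler, mandrel and screwdriver are most likely the arm in the picture; nothing came near them.

```bash
python3 -c "
from cell import arm
print(arm.job_done())"
```

```text
the job is handed in; nothing more can be done
None
```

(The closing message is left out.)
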